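# Consolidate the part-filled gear trays and stack the empties

### The arm

A 6-joint arm with a two-finger parallel gripper is mounted at the origin on the work surface. World frame = base frame: x ahead of the robot, y to its left, z up, the work surface at z = 0. Lengths are in mm, angles in rad, forces in N, time in s.
With the tool pointing down it reaches from about 275 to 1000 mm from the base axis. Payload 8.4 kg.
Tool frame: the origin (TCP) lies midway between the tips of the shut fingers; the grasp point (between the pads) lies 19 mm behind it; z points along the fingers, y is the line along which they close (so a half turn about z gives the same grasp; the last joint's range is limited). The gripper opens to 85 mm and grips with 20 to 120 N. Pads are 22 mm wide; open, the fingers measure 114 mm over their backs; the gripper's body (76 mm by 85 mm) begins 54 mm behind the grasp point. The pads swing forward as they close: fully open they stand 13 mm farther back than shut.
Start: joints at [1.12, 0.353, 1.633, -0, 1.155, -0.002], TCP at [271.177, 563.108, 231.281] pointing down, gripper open.
Joint ranges: [-2.63, 2.63], [-0.92, 2.1], [0.06, 2.66], [-1.3, 4.44], [0, 2.69], [-3.02, 3.02]. Speed limits (rad/s): [2.22, 2.22, 2.79, 3.14, 3.14, 3.14].

### API

Orientations are given as [roll, pitch, yaw] about the fixed x, y, z axes, in that order (R = Rz(yaw) Ry(pitch) Rx(roll)).
In Python, from rig import r gives the robot as it stands.
- The arm moves only by the tool servo_tool, never from a script. Its argument "deltas" is a list of rows, each an object of numbers: "x", "y", "z": the shift along the world's x, y, z in mm; "rx", "ry", "rz": the turn, a rotation vector about the world's x, y, z in rad; "gripper": the gripper's target within -1 to 1 (fully open at 1, half-way at 0, shut at -1). A call has 1 to 10 rows; each row is the pose to reach, as a shift and turn from the pose commanded when the call began; what a row does not reach only later rows make up. A row lasts 1/10 s, in which the tool goes at most 50 mm and 8.59 degrees, less where a joint would pass 70% of its speed; a pose out of reach is approached as far as the arm can. A call with a gripper value outside its range is refused whole. The fingers move at their own pace and stop on an object; "newtons" is the grip in N (left out, the last holds). Time passes only in rows, so rows that repeat a pose let the fingers close. It gives the time, the measured TCP pose, the force, the opening and the grip force at its end, in the units of the state.
- r.sense(): the state, without advancing time (a new reading comes with each control period).
- r.grab_frame(name): name is "scene" or "side" or "wrist"; returns the picture (480x640x3 uint8, blue, green, red); there is no depth.
- r.camera_params(name): a dict with "mtx" (3x3 intrinsics, pixels), "eye" and "orientation" of the camera in the world. Camera axes: x right, y down, z forward; pixel columns grow to the right and rows downward; lengths in mm; the calibration is good to about 2 mm. The wrist camera is an equidistant fisheye: a pixel r from the principal point sees the ray r / f radians off the axis. A picture is of the moment at which its call begins: read the wrist's pose just before it. camera_params takes no time and is no camera call; for the wrist camera it gives the pose at the moment of the call.
- r.sign_off(): hands the job in; it is judged then, once.
Trained networks look in the newest picture that a camera, given by its name, has taken for a name from the list of things; names that differ only in an ending like _2 or _b are one class to them, and where a whole thing is asked for, a point or a joint stands for the part that bears it (a point fixed in the world has none). Each returns a list of dicts, best first, with "conf" (0 to 1); they miss things now and then, are a little off and sometimes report something else, mostly with a low value. They report only what shows in the picture. A call takes as long as a camera call. They do not tell look-alikes from the thing itself.
- r.recognise(name, camera): "box" ([left, top, width, height] in pixels, round what is visible of it).
The state is a dict: "clock": time; "qpos": joint angles; "qvel": joint speeds; "joint_efforts": joint torques, N m; "eef_pos": TCP position; "tcp_rot": TCP orientation; "contact_force": force on the tool from outside, world axes, zero at the start; "wrist_torque": the same for the moment, N m; "opening": opening from 0.0 (shut) to 1.0 (fully open); "grasp_force": force on a finger pad.
Only numpy, scipy, OpenCV 4.12 (cv2) and the standard library are available. Lean on these libraries where they do the work, as an engineer would, in place of code of your own. Each camera call takes 0.05 s, during which the arm holds its last target. There are 200 camera calls.

### The job

Top up the two trays that hold two gears (A and B) with the single gears from the two others (C and D): set each gear down gently, not dropped, boss down and fully home in the free pocket, without disturbing the gears already there. Stack the two emptied trays squarely on the empty tray E where it stands on the bench, each nested in the rim of the one below. Leave the oil bottle, grease tin, shaft and tools alone.

Things in the scene. Friction and masses are not known exactly. Their poses are not given: they have to be found in the camera images.
- tray_a_mid (a point): Tray A: loose yellow plastic tray, 162 mm long (x), 60 wide (y), 24 high (z), open on top, about 130 g empty. Three pockets in a row, centres at x = -51, 0 and +51 mm on its long axis. Starts with a gear in each end pocket and the middle one empty. Point: its centre, half-way up (12 mm above its underside). All five trays are alike.
- tray_b_mid (a point): Tray B, like tray A. Starts with gears at x = -51 mm and x = 0; the pocket at x = +51 mm is empty. Point: its centre, half-way up (12 mm above its underside). Every tray has walls 3 mm thick, a pocket floor 5 mm above its underside, and in each pocket a square well 44 mm wide and 6 mm deep for a gear's lower boss; between the walls it measures 156 x 54 mm.
- tray_c_mid (a point): Tray C, like tray A. Starts with one gear, in the pocket at x = -51 mm. Point: its centre, half-way up (12 mm above its underside). An empty tray is best carried by its two long sides, across the 60 mm width, at mid-length.
- tray_d_mid (a point): Tray D, like tray A. Starts with one gear, in the pocket at x = +51 mm. Point: its centre, half-way up (12 mm above its underside).
- tray_e_mid (a point): Tray E, like tray A, starts empty on the bench; the emptied trays are stacked on it. Point: its centre, half-way up (12 mm above its underside). A foot 146 x 44 mm, 5 mm high under each tray drops inside the rim of the tray below (5 mm play each way), so stacked trays stand 19 mm apart, long axes parallel, either end first.
- gear_c_mid (a point): The single gear in tray C: steel gear, axis (z) upright, loose, about 250 g. From below: boss 35 mm across, 7 mm high, chamfered 3.5 mm; toothed rim 46 mm across from 7 to 21 mm; plain round hub 26 mm across from 21 to 41 mm, the place to grip. Point: on its axis, 20.5 mm above its underside; seated, it is 25.5 mm above the tray's underside. All six gears alike.
- gear_d_mid (a point): The single gear in tray D, same as gear C. Point: on its axis, half-way up (20.5 mm above its underside). Gears seated in neighbouring pockets have 5 mm between their rims.
- gear_a1_mid (a point): Gear already in tray A, pocket x = -51 mm, same as gear C; it stays there. Point: on its axis, half-way up (20.5 mm above its underside)
- gear_a2_mid (a point): Gear already in tray A, pocket x = +51 mm, same as gear C; it stays there. Point: on its axis, half-way up (20.5 mm above its underside)
- gear_b1_mid (a point): Gear already in tray B, pocket x = -51 mm, same as gear C; it stays there. Point: on its axis, half-way up (20.5 mm above its underside)
- gear_b2_mid (a point): Gear already in tray B, middle pocket, same as gear C; it stays there. Point: on its axis, half-way up (20.5 mm above its underside)
- oil_bottle_mid (a point): Bystander: upright black plastic oil bottle with a red label and cap, 64 x 52 mm in plan, 190 mm tall, loose, standing among the trays. Point: on its axis, 95 mm above the bench
- screwdriver_mid (a point): Bystander: orange-handled screwdriver lying on the bench, loose, 185 mm long along its x, 26 mm thick. Point: middle of its length, 13 mm above the bench
- gear_shaft_mid (a point): Bystander: steel splined gearbox shaft lying on the bench, loose, 170 mm long along its x, 30 mm thick. Point: middle of its length, 15 mm above the bench
- grease_tin_mid (a point): Bystander: blue and yellow grease tin, 96 mm across, 102 mm tall, stands fast beyond the trays. Point: on its axis, 50 mm above the bench
- ring_pliers_mid (a point): Bystander: red-handled circlip pliers lying on the bench beyond the trays, immovable, 190 mm long, 76 mm wide, 18 mm high. Point: at the joint of the jaws, 9 mm above the bench; handles 120 mm long along its -x
There are look-alikes about, which are no part of the job. What is shaped like the part that bears gear_d_mid but red is not meant.

How it is judged:
By the outcome, as a careful person would: the job done as asked, in the order asked, and still so for the second after the job is handed in, with the robot touching nothing.
It also fails if it takes over 72 s, if anything falls off the work surface, if the arm or the gripper's body presses on something with over 40 N, if the wrist force passes 120 N, or if a joint passes its speed limit or range.

## Working session

There is one attempt and no reset: what is moved stays moved. The work goes in short steps, Python scripts to look and compute and a tool call to move; the robot and the scene stay as the last step left them, time stands still between calls to the robot, and variables do not carry over. Pictures are saved under pics/ and viewed, at most 10 in all, crops included, and the job is handed in when it is done.

Besides the shell and the picture viewer there is one more tool, called after "Emit:" as name([rows], argument=value, ...), one row to a line, values as JSON. servo_tool: Moves the arm, as the interface text tells. Its arguments: {"type":"object","properties":{"deltas":{"type":"array","items":{"type":"object","properties":{"x":{"type":"number"},"y":{"type":"number"},"z":{"type":"number"},"rx":{"type":"number"},"ry":{"type":"number"},"rz":{"type":"number"},"gripper":{"type":"number"}}}},"newtons":{"type":"number"}},"required":["deltas"]}

```bash
ls; mkdir -p pics
python3 - <<'E'
from rig import r
import cv2,numpy as np
np.set_printoptions(precision=4,suppress=True)
for n in("scene","side","wrist"):
    p=r.camera_params(n);im=r.grab_frame(n);cv2.imwrite(f"pics/{n}0.png",im);print(n,p)
    if n!="wrist":
        for k in ["tray_a_mid","gear_c_mid","oil_bottle_mid"]:
            print(k,[(np.round(d["box"]).tolist(),round(d["conf"],2)) for d in r.recognise(k,n)])
print(r.sense())
E
```

```text
pics
scene {'mtx': array([[506.2599,   0.    , 316.6134],
       [  0.    , 506.2599, 231.6732],
       [  0.    ,   0.    ,   1.    ]]), 'eye': array([ 963.409 , -609.4993,  823.0685]), 'orientation': array([-2.3761,  0.0069,  0.5117])}
tray_a_mid [([119.0, 315.0, 30.0, 24.0], 0.66), ([110.0, 305.0, 84.0, 79.0], 0.58)]
gear_c_mid [([310.0, 174.0, 23.0, 19.0], 0.75)]
oil_bottle_mid [([225.0, 384.0, 94.0, 45.0], 0.67), ([203.0, 249.0, 54.0, 85.0], 0.65)]
side {'mtx': array([[566.7269,   0.    , 322.505 ],
       [  0.    , 566.7269, 240.5486],
       [  0.    ,   0.    ,   1.    ]]), 'eye': array([565.2164, 887.0001, 812.7349]), 'orientation': array([-2.2596,  0.0116, -3.1234])}
tray_a_mid [([356.0, 167.0, 56.0, 24.0], 0.57)]
gear_c_mid [([351.0, 329.0, 28.0, 24.0], 0.94), ([303.0, 274.0, 86.0, 31.0], 0.17)]
oil_bottle_mid [([334.0, 141.0, 26.0, 83.0], 0.86), ([211.0, 292.0, 90.0, 24.0], 0.21)]
wrist {'mtx': array([[371.6483,   0.    , 323.9412],
       [  0.    , 371.6483, 242.991 ],
       [  0.    ,   0.    ,   1.    ]]), 'eye': array([200.7189, 597.1546, 374.0388]), 'orientation': array([2.831 , 0.0009, 1.1224])}
{'clock': 0.45, 'qpos': array([ 1.1196,  0.353 ,  1.6335, -0.    ,  1.1552, -0.0024]), 'qvel': array([ 0.0004, -0.0022, -0.0008, -0.0021, -0.0006,  0.0013]), 'joint_efforts': array([ -0.0006, -60.4619, -34.2098,   0.    ,   0.0029,   0.    ]), 'eef_pos': array([271.176 , 563.0651, 231.2174]), 'tcp_rot': array([-3.1415,  0.    ,  2.6928]), 'contact_force': array([-0.2798, -0.271 ,  0.6582]), 'wrist_torque': array([0.0247, 0.0224, 0.0214]), 'grasp_force': 0.0, 'opening': 1.0014666419099467}
```

View pics/scene0.png

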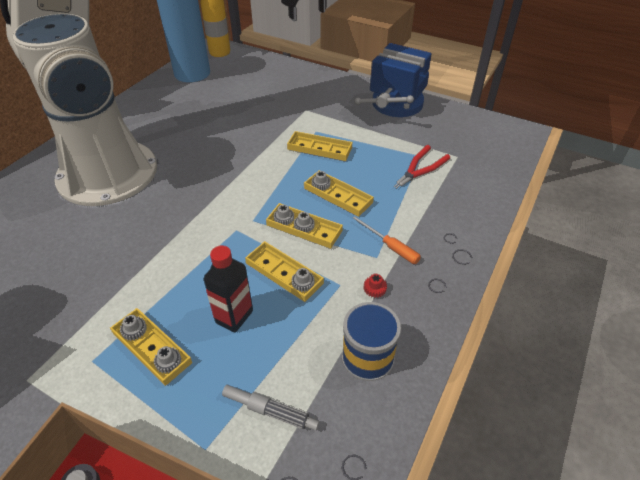

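View pics/side0.png

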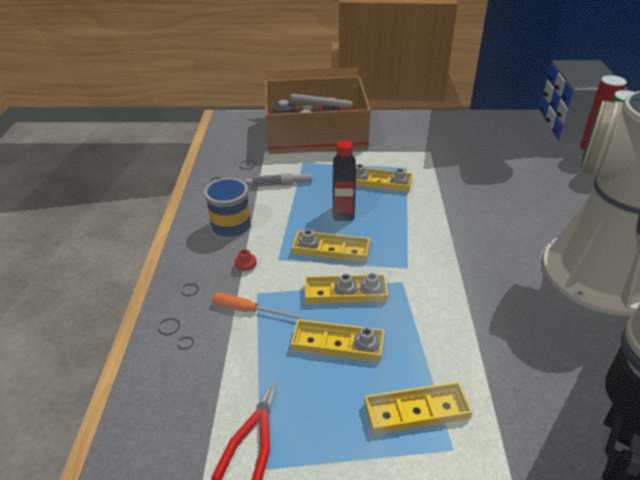

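Scene view: from the top of the picture, E is empty (320,146), C has its gear at the robot end (338,193), B has two gears (304,226), D has its gear at the far end (285,270), and A is at (150,346). The bottle is at (229,290), between D and A. The side view agrees; there the bottle hides one end of A (380,178). Next I'll fit the tray outlines in both views.

```bash
cat > h.py <<'E'
from rig import r
import cv2,numpy as np
from scipy.spatial.transform import Rotation as Ro
from scipy.optimize import minimize
np.set_printoptions(precision=3,suppress=True)
def proj(P,p,fish=False):
    R=Ro.from_euler('xyz',p["orientation"]).as_matrix(); c=(np.atleast_2d(P)-p["eye"])@R; K=p["mtx"]
    if fish:
        rho=np.hypot(c[:,0],c[:,1]); th=np.arctan2(rho,c[:,2]); s=th/np.maximum(rho,1e-9)
        return np.c_[c[:,0]*s*K[0,0]+K[0,2],c[:,1]*s*K[1,1]+K[1,2]]
    return np.c_[c[:,0]/c[:,2]*K[0,0]+K[0,2],c[:,1]/c[:,2]*K[1,1]+K[1,2]]
def back(uv,p,z,fish=False):
    R=Ro.from_euler('xyz',p["orientation"]).as_matrix();K=p["mtx"]
    a=np.array([(uv[0]-K[0,2])/K[0,0],(uv[1]-K[1,2])/K[1,1]])
    if fish:
        t=np.hypot(*a); d=np.r_[a/max(t,1e-9)*np.sin(t),np.cos(t)]
    else: d=np.r_[a,1]
    d=R@d; return p["eye"]+d*(z-p["eye"][2])/d[2]
def traypts(x,y,yaw,z0=0):
    b=[]
    for L,W,z in((162,60,24),(162,60,5),(146,44,0)):
        b+=[[sx*L/2,sy*W/2,z] for sx in(-1,1) for sy in(-1,1)]
    return np.array(b)@Ro.from_euler('z',yaw).as_matrix().T+[x,y,z0]
def yellow(im):
    h=cv2.cvtColor(im,cv2.COLOR_BGR2HSV)
    return cv2.inRange(h,(18,150,60),(34,255,255))
S=8
def hullmask(pts,org,sz):
    m=np.zeros(sz,np.uint8); q=cv2.convexHull(((pts-org)*16).astype(np.int32).reshape(-1,1,2)//1)
    return q
def hull_of(mask,box):
    x0,y0,x1,y1=box; m=mask[y0:y1,x0:x1]
    n,l,st,_=cv2.connectedComponentsWithStats(m,connectivity=8)
    k=[i for i in range(1,n) if st[i,4]>12]
    ys,xs=np.nonzero(np.isin(l,k)); 
    pts=np.concatenate([np.c_[xs+x0+a,ys+y0+b] for a in(-.5,.5) for b in(-.5,.5)]).astype(np.float32)
    return cv2.convexHull(pts)
def iou(h1,h2):
    i=cv2.intersectConvexConvex(h1,h2)[0]; return i/(cv2.contourArea(h1)+cv2.contourArea(h2)-i+1e-9)
def fit(obs,x0,z0=0):
    def cost(v):
        return -sum(iou(h,cv2.convexHull(proj(traypts(v[0],v[1],v[2]/100,z0),p,f).astype(np.float32))) for h,p,f in obs)
    best=min((minimize(cost,[x0[0],x0[1],100*y],method='Nelder-Mead',options=dict(initial_simplex=np.array([[0,0,0],[8,0,0],[0,8,0],[0,0,12]])+[x0[0],x0[1],100*y],xatol=.01,fatol=1e-5,maxiter=600)) for y in (x0[2]-.15,x0[2],x0[2]+.15)),key=lambda o:o.fun)
    return best.x/[1,1,100],-best.fun/len(obs)
E
cat > m1.py <<'E'
from h import *
ims={n:cv2.imread(f"pics/{n}0.png") for n in("scene","side","wrist")}; ps={n:r.camera_params(n) for n in ims}
B=dict(A=[(105,305,195,390),None],B=[(260,200,350,250),(298,268,392,308)],C=[(300,165,380,218),(285,318,386,364)],D=[(240,238,330,302),(286,228,374,266)],E=[(284,128,356,163),(362,380,474,436)])
res={}
for k,(b1,b2) in B.items():
    o=[(hull_of(yellow(ims[n]),b),ps[n],False) for n,b in(("scene",b1),("side",b2)) if b]
    hs=o[0][0].reshape(-1,2); c=back(hs.mean(0),ps["scene"],15)
    # yaw guess from farthest-hull minAreaRect of backprojected
    bp=np.array([back(q,ps["scene"],15)[:2] for q in hs],np.float32)
    d=bp[:,None]-bp[None]; i=np.unravel_index(np.argmax((d**2).sum(-1)),d.shape[:2]); v=d[i]; y=np.arctan2(v[1],v[0]); y=(y+np.pi/2)%np.pi-np.pi/2
    x,s=fit(o,[*c[:2],y]); print(k,x,round(s,3),[ (fit([q],[*x])[0]).round(2) for q in o]); res[k]=x
    for n in("scene","side"):
        cv2.polylines(ims[n],[cv2.convexHull(np.round(proj(traypts(*x),ps[n])).astype(np.int32))],1,(0,0,255),1)
for n,zs in (("scene",[46]),):
    pass
np.save("trays.npy",res,allow_pickle=True)
for k,b in dict(bottle=[(203,249,54,85),(334,141,26,83)]).items():
    print(k,back((229,326),ps["scene"],0),back((344,218),ps["side"],0))
cv2.imwrite("pics/fit.png",np.hstack([cv2.resize(ims["scene"][110:400,90:390],(400,387)),cv2.resize(ims["side"][130:450,260:500],(290,387))]))
E
python3 m1.py
```

```text
A [ 450.599 -330.974   -0.213] 0.977 [array([ 450.6 , -330.97,   -0.21])]
B [543.313  66.088   0.114] 0.56 [array([546.35,  57.14,   0.85]), array([543.19,  66.35,   0.07])]
C [559.357 203.154  -0.174] 0.822 [array([555.37, 204.29,  -0.18]), array([570.7 , 198.7 ,  -0.15])]
D [572.636 -62.638  -0.162] 0.707 [array([570.07, -61.73,  -0.17]), array([572.91, -68.78,  -0.1 ])]
E [428.558 343.575   0.19 ] 0.846 [array([427.58, 345.84,   0.2 ]), array([428.09, 341.71,   0.23])]
bottle [ 547.006 -222.269    0.   ] [ 543.123 -184.161    0.   ]
```

View pics/fit.png

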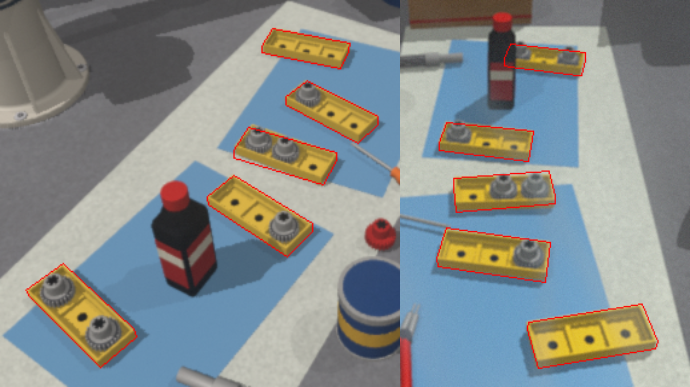

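View pics/wrist0.png

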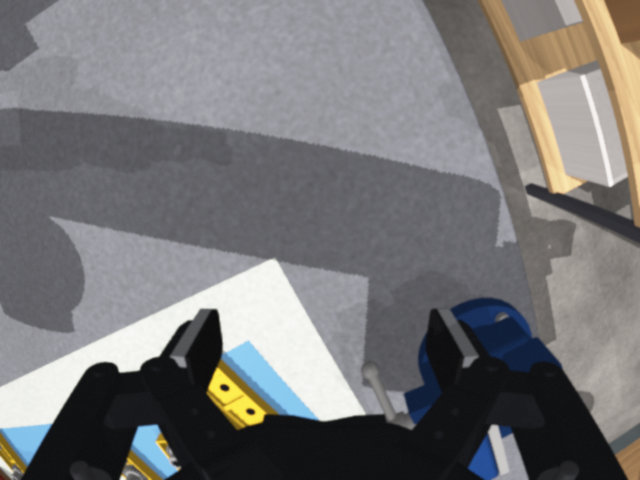

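The overlay sits on all five trays. The wrist view shows only bench and a corner of E (240,395). I'll refine with the pixels masked to each tray so neighbouring trays don't interfere.

```bash
cat > m2.py <<'E'
from h import *
ims={n:cv2.imread(f"pics/{n}0.png") for n in("scene","side")}; ps={n:r.camera_params(n) for n in ims}
res=np.load("trays.npy",allow_pickle=True).item()
def obs(im,p,x,d=11,f=False):
    m=np.zeros(im.shape[:2],np.uint8); cv2.fillConvexPoly(m,cv2.convexHull(np.round(proj(traypts(*x),p,f)).astype(np.int32)),255)
    m=cv2.dilate(m,np.ones((d,d))); return (hull_of(yellow(im)&m,(0,0,640,480)),p,f)
if __name__=="__main__":
  for k in "ABCDE":
    x=res[k]
    for d in (11,9):
        o=[obs(ims[n],ps[n],x,d) for n in(("scene",) if k=="A" else ("scene","side"))]; x,s=fit(o,x)
    res[k]=x; print(k,x,round(s,3),[fit([q],x)[0].round(2) for q in o])
  np.save("trays.npy",res,allow_pickle=True)
E
python3 m2.py
```

```text
A [ 450.599 -330.974   -0.213] 0.977 [array([ 450.6 , -330.97,   -0.21])]
B [542.104  70.333   0.041] 0.764 [array([541.22,  70.3 ,   0.04]), array([543.21,  66.34,   0.07])]
C [559.348 203.157  -0.174] 0.822 [array([555.37, 204.29,  -0.18]), array([570.7 , 198.7 ,  -0.15])]
D [572.285 -63.401  -0.174] 0.883 [array([569.97, -62.68,  -0.17]), array([572.91, -68.79,  -0.1 ])]
E [428.558 343.575   0.19 ] 0.846 [array([427.58, 345.84,   0.2 ]), array([428.09, 341.71,   0.23])]
```

Emit:
servo_tool([
  {"x": 238, "y": -351, "z": -20, "rz": 0.274, "gripper": 0.4},
  {"x": 238, "y": -351, "z": -20, "rz": 0.274, "gripper": 0.4},
  {"x": 238, "y": -351, "z": -20, "rz": 0.274, "gripper": 0.4},
  {"x": 238, "y": -351, "z": -20, "rz": 0.274, "gripper": 0.4},
  {"x": 238, "y": -351, "z": -20, "rz": 0.274, "gripper": 0.4},
  {"x": 238, "y": -351, "z": -20, "rz": 0.274, "gripper": 0.4},
  {"x": 238, "y": -351, "z": -20, "rz": 0.274, "gripper": 0.4},
  {"x": 238, "y": -351, "z": -20, "rz": 0.274, "gripper": 0.4},
  {"x": 238, "y": -351, "z": -20, "rz": 0.274, "gripper": 0.4},
  {"x": 238, "y": -351, "z": -20, "rz": 0.274, "gripper": 0.4},
])

```text
invalid input
```

```bash
cat > look.py <<'E'
import sys
from h import *
from m2 import obs
res=np.load("trays.npy",allow_pickle=True).item()
tag,names=sys.argv[1],sys.argv[2]
p=r.camera_params("wrist"); im=r.grab_frame("wrist"); cv2.imwrite(f"pics/{tag}_raw.png",im)
s=r.sense(); print(s["clock"],s["eef_pos"],s["tcp_rot"],s["opening"],s["contact_force"])
for k in names:
    x=res[k]
    for d in (41,21,13):
        try: o=obs(im,p,x,d,True); x,sc=fit([o],x)
        except Exception as e: print(k,e); break
    print(k,np.round(res[k],3),"->",x,round(sc,3))
    cv2.polylines(im,[cv2.convexHull(np.round(proj(traypts(*x),p,True)).astype(np.int32))],1,(0,0,255),1)
    for a in(-51,0,51):
        g=[x[0]+a*np.cos(x[2]),x[1]+a*np.sin(x[2]),46]; u=proj(g,p,True)[0]; cv2.circle(im,tuple(int(v) for v in np.round(u)),2,(255,0,255),-1); print("  pocket",a,np.round(g[:2],1),u.round())
    if "w" in sys.argv[3:]: res[k]=x
np.save("trays.npy",res,allow_pickle=True)
for d in r.recognise("gear_c_mid","wrist"):
    b=d["box"]; print(np.round(b),round(d["conf"],2)); cv2.rectangle(im,(int(b[0]),int(b[1])),(int(b[0]+b[2]),int(b[1]+b[3])),(255,255,0),1)
cv2.imwrite(f"pics/{tag}.png",im)
E
python3 look.py w1 CBE
```

```text
0.5 [271.186 563.091 231.252] [-3.142  0.     2.693] 0.9974378548426226 [0.025 0.386 0.18 ]
C [559.348 203.157  -0.174] -> [521.128 113.073  -0.938] 0.581
  pocket -51 [491.  154.2] [144. 461.]
  pocket 0 [521.1 113.1] [139. 476.]
  pocket 51 [551.3  71.9] [135. 488.]
B [542.104  70.333   0.041] -> [521.466 113.166  -0.929] 0.578
  pocket -51 [490.9 154. ] [144. 461.]
  pocket 0 [521.5 113.2] [140. 476.]
  pocket 51 [552.   72.3] [136. 489.]
E [428.558 343.575   0.19 ] -> [474.581 349.176   0.176] 0.529
  pocket -51 [424.4 340.2] [213. 406.]
  pocket 0 [474.6 349.2] [241. 431.]
  pocket 51 [524.8 358.1] [267. 453.]
[166. 447.  17.  23.] 0.61
```

View pics/w1.png

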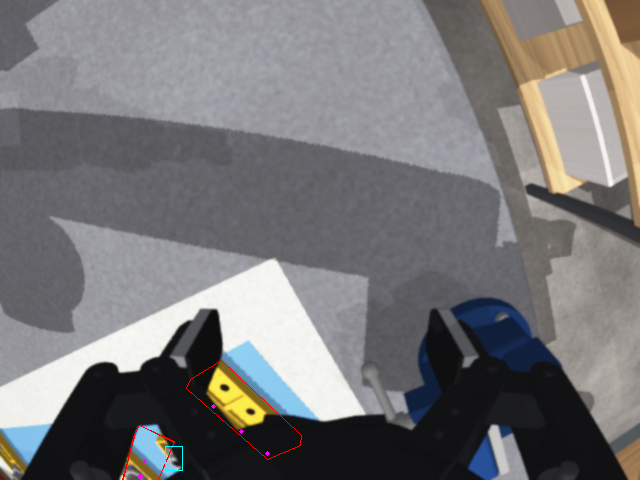

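The arm hasn't moved, because the move call was refused. I'll retry with every key filled in.

Emit:
servo_tool([
  {"x": 238, "y": -351, "z": -20, "rx": 0, "ry": 0, "rz": 0.274, "gripper": 0.4},
  {"x": 238, "y": -351, "z": -20, "rx": 0, "ry": 0, "rz": 0.274, "gripper": 0.4},
  {"x": 238, "y": -351, "z": -20, "rx": 0, "ry": 0, "rz": 0.274, "gripper": 0.4},
], newtons=30)

```text
clock: 0.85
eef_pos: [355.5, 438.3, 224.2]
tcp_rot: [3.141, 0.0, 2.973]
contact_force: [0.2, -0.6, 0.6]
opening: 0.699
grasp_force: 0.0
```

Emit:
servo_tool([
  {"x": 154, "y": -226, "z": -13, "rx": 0, "ry": 0, "rz": 0, "gripper": 0.4},
  {"x": 154, "y": -226, "z": -13, "rx": 0, "ry": 0, "rz": 0, "gripper": 0.4},
  {"x": 154, "y": -226, "z": -13, "rx": 0, "ry": 0, "rz": 0, "gripper": 0.4},
  {"x": 154, "y": -226, "z": -13, "rx": 0, "ry": 0, "rz": 0, "gripper": 0.4},
  {"x": 154, "y": -226, "z": -13, "rx": 0, "ry": 0, "rz": 0, "gripper": 0.4},
  {"x": 154, "y": -226, "z": -13, "rx": 0, "ry": 0, "rz": 0, "gripper": 0.4},
  {"x": 154, "y": -226, "z": -13, "rx": 0, "ry": 0, "rz": 0, "gripper": 0.4},
], newtons=30)

```text
clock: 1.55
eef_pos: [510.6, 210.9, 211.2]
tcp_rot: [-3.141, 0.001, 2.963]
contact_force: [-0.5, 0.5, -0.7]
opening: 0.699
grasp_force: 0.0
```

```bash
python3 look.py w2 CBE
```

```text
1.6 [509.657 212.293 211.192] [ 3.142 -0.     2.964] 0.7014984381294832 [0.311 0.076 0.476]
C [559.348 203.157  -0.174] -> [558.104 201.725  -0.15 ] 0.991
  pocket -51 [507.7 209.4] [322. 217.]
  pocket 0 [558.1 201.7] [323. 272.]
  pocket 51 [608.5 194.1] [325. 322.]
B [542.104  70.333   0.041] -> [542.042  66.578   0.04 ] 0.92
  pocket -51 [491.1  64.6] [163. 228.]
  pocket 0 [542.   66.6] [181. 279.]
  pocket 51 [593.   68.6] [198. 325.]
E [428.558 343.575   0.19 ] -> [428.501 343.866   0.191] 0.978
  pocket -51 [378.4 334.2] [441.  47.]
  pocket 0 [428.5 343.9] [461. 103.]
  pocket 51 [478.6 353.5] [478. 159.]
[296. 185.  53.  50.] 0.7
```

View pics/w2.png

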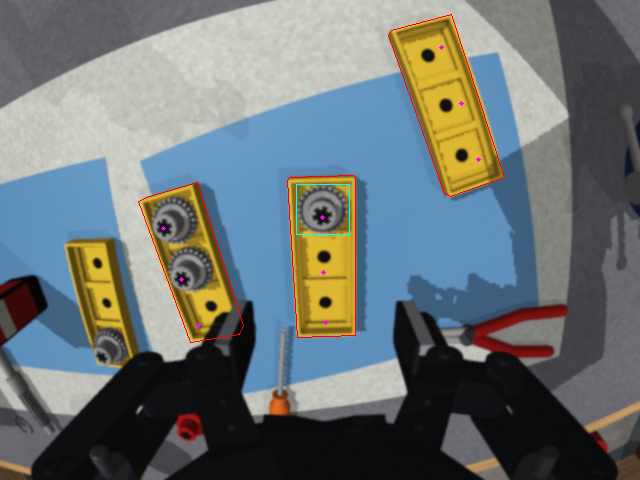

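The wrist view shows C's gear hub at (322,215), right on the predicted spot. The B and E outlines fit well. Now I'll go down and grip gear C.

Emit:
servo_tool([
  {"x": -2, "y": -3, "z": -50, "rx": 0, "ry": 0, "rz": 0.028, "gripper": 0.2},
  {"x": -2, "y": -3, "z": -100, "rx": 0, "ry": 0, "rz": 0.028, "gripper": 0.2},
  {"x": -2, "y": -3, "z": -145, "rx": 0, "ry": 0, "rz": 0.028, "gripper": 0.2},
  {"x": -2, "y": -3, "z": -170, "rx": 0, "ry": 0, "rz": 0.028, "gripper": 0.2},
  {"x": -2, "y": -3, "z": -182, "rx": 0, "ry": 0, "rz": 0.028, "gripper": 0.2},
  {"x": -2, "y": -3, "z": -182, "rx": 0, "ry": 0, "rz": 0.028, "gripper": 0.2},
  {"x": -2, "y": -3, "z": -182, "rx": 0, "ry": 0, "rz": 0.028, "gripper": -0.6},
  {"x": -2, "y": -3, "z": -182, "rx": 0, "ry": 0, "rz": 0.028, "gripper": -1},
  {"x": -2, "y": -3, "z": -182, "rx": 0, "ry": 0, "rz": 0.028, "gripper": -1},
  {"x": -2, "y": -3, "z": -182, "rx": 0, "ry": 0, "rz": 0.028, "gripper": -1},
], newtons=50)

```text
clock: 2.65
eef_pos: [508.3, 211.2, 30.9]
tcp_rot: [3.14, 0.003, 2.994]
contact_force: [-1.8, 2.0, 7.6]
opening: 0.28
grasp_force: 49.2
```

Emit:
servo_tool([
  {"x": 0, "y": 0, "z": 12, "rx": 0, "ry": 0, "rz": 0, "gripper": -1},
  {"x": 0, "y": 0, "z": 40, "rx": 0, "ry": 0, "rz": 0, "gripper": -1},
  {"x": 0, "y": 0, "z": 85, "rx": 0, "ry": 0, "rz": 0, "gripper": -1},
  {"x": -10, "y": -10, "z": 130, "rx": 0, "ry": 0, "rz": 0, "gripper": -1},
  {"x": -30, "y": -35, "z": 165, "rx": 0, "ry": 0, "rz": 0, "gripper": -1},
  {"x": -50, "y": -75, "z": 182, "rx": 0, "ry": 0, "rz": 0, "gripper": -1},
  {"x": -70, "y": -120, "z": 190, "rx": 0, "ry": 0, "rz": 0, "gripper": -1},
  {"x": -90, "y": -165, "z": 190, "rx": 0, "ry": 0, "rz": 0, "gripper": -1},
  {"x": -105, "y": -212, "z": 190, "rx": 0, "ry": 0, "rz": 0, "gripper": -1},
  {"x": -115, "y": -260, "z": 190, "rx": 0, "ry": 0, "rz": 0, "gripper": -1},
], newtons=50)

```text
clock: 3.65
eef_pos: [390.2, -50.9, 220.2]
tcp_rot: [-3.141, 0.001, 2.996]
contact_force: [1.6, 0.4, -3.0]
opening: 0.278
grasp_force: 49.5
```

Emit:
servo_tool([
  {"x": 0, "y": -50, "z": 0, "rx": 0, "ry": 0, "rz": -0.06, "gripper": -1},
  {"x": 0, "y": -100, "z": 0, "rx": 0, "ry": 0, "rz": -0.06, "gripper": -1},
  {"x": 5, "y": -150, "z": 0, "rx": 0, "ry": 0, "rz": -0.06, "gripper": -1},
  {"x": 15, "y": -198, "z": 0, "rx": 0, "ry": 0, "rz": -0.06, "gripper": -1},
  {"x": 30, "y": -240, "z": 0, "rx": 0, "ry": 0, "rz": -0.06, "gripper": -1},
  {"x": 50, "y": -272, "z": 0, "rx": 0, "ry": 0, "rz": -0.06, "gripper": -1},
  {"x": 58, "y": -281, "z": 0, "rx": 0, "ry": 0, "rz": -0.06, "gripper": -1},
  {"x": 58, "y": -281, "z": 0, "rx": 0, "ry": 0, "rz": -0.06, "gripper": -1},
], newtons=50)

```text
clock: 4.45
eef_pos: [450.4, -331.6, 219.6]
tcp_rot: [-3.141, 0.0, 2.933]
contact_force: [-0.7, 1.1, -2.7]
opening: 0.278
grasp_force: 49.6
```

```bash
python3 look.py w3 A; python3 -c "
import numpy as np
print(np.load('trays.npy',allow_pickle=True).item())"
```

```text
4.5 [ 449.513 -330.184  219.302] [ 3.141 -0.001  2.934] 0.27816649023438944 [-0.173  1.092 -2.419]
A [ 450.599 -330.974   -0.213] -> [ 451.593 -332.912   -0.21 ] 0.8
  pocket -51 [ 401.7 -322.3] [323. 161.]
  pocket 0 [ 451.6 -332.9] [323. 219.]
  pocket 51 [ 501.5 -343.5] [323. 273.]
[269. 249. 104. 104.] 0.76
{'A': array([ 4.50599062e+02, -3.30973997e+02, -2.13378741e-01]), 'B': array([5.42103690e+02, 7.03325231e+01, 4.09368486e-02]), 'C': array([ 5.59348227e+02,  2.03156660e+02, -1.73622743e-01]), 'D': array([ 5.72284859e+02, -6.34014601e+01, -1.73659176e-01]), 'E': array([4.28557547e+02, 3.43575242e+02, 1.90115257e-01])}
```

View pics/w3.png

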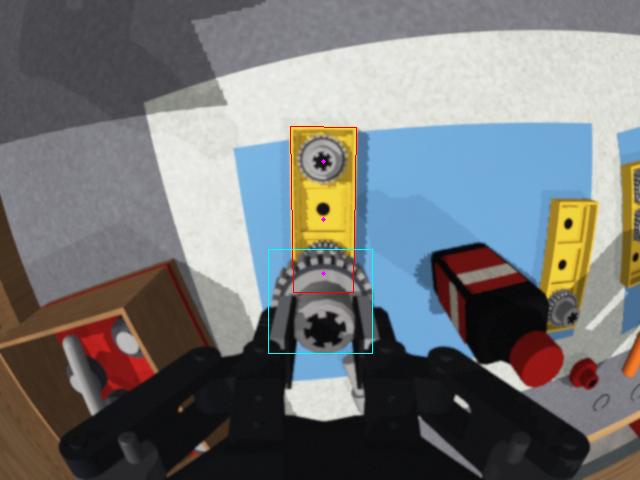

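The gear is held with its hub top at (325,328). A's near gear hub at (323,160) matches the prediction, and the middle pocket is free, with its hole at (322,209). Now I'll work out the gear's offset in the grip.

```bash
python3 - <<'E'
from h import *
p=r.camera_params("wrist"); s=r.sense(); t=s["eef_pos"]; print(t)
print(proj([t+[0,0,14]],p,True), back((325,328),p,t[2]+14,True)-t, "gear a1",back((323,160),p,46,True),"hole mid z5",back((322.5,209),p,5,True))
E
python3 -c "
import cv2;im=cv2.imread('pics/w3_raw.png')
import numpy as np
cv2.imwrite('pics/z.png',np.hstack([cv2.resize(im[230:390,250:400],(400,427)),cv2.resize(im[120:280,270:380],(294,427))]))"
```

```text
[ 449.138 -329.428  219.215]
[[323.822 330.283]] [-0.958  0.683 14.   ] gear a1 [ 399.237 -319.73    46.   ] hole mid z5 [ 449.808 -330.945    5.   ]
```

View pics/z.png

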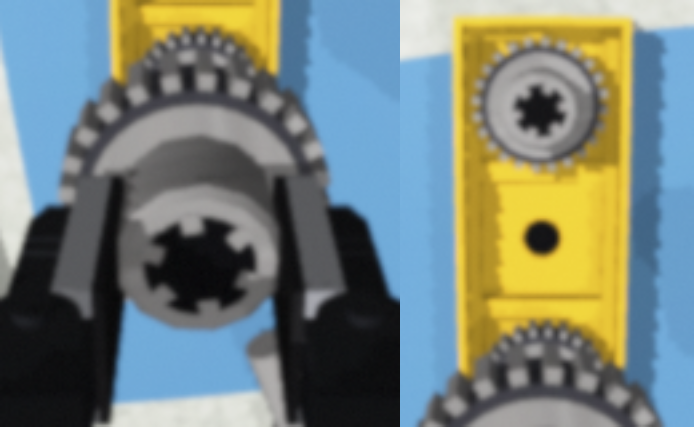

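Emit:
servo_tool([
  {"x": 1, "y": 0, "z": -45, "rx": 0, "ry": 0, "rz": 0, "gripper": -1},
  {"x": 1, "y": 0, "z": -90, "rx": 0, "ry": 0, "rz": 0, "gripper": -1},
  {"x": 1, "y": 0, "z": -130, "rx": 0, "ry": 0, "rz": 0, "gripper": -1},
  {"x": 1, "y": 0, "z": -152, "rx": 0, "ry": 0, "rz": 0, "gripper": -1},
  {"x": 1, "y": 0, "z": -157, "rx": 0, "ry": 0, "rz": 0, "gripper": -1},
  {"x": 1, "y": 0, "z": -157, "rx": 0, "ry": 0, "rz": 0, "gripper": -1},
  {"x": 1, "y": 0, "z": -157, "rx": 0, "ry": 0, "rz": 0, "gripper": -1},
  {"x": 1, "y": 0, "z": -157, "rx": 0, "ry": 0, "rz": 0, "gripper": -1},
], newtons=50)

```text
clock: 5.35
eef_pos: [451.9, -331.0, 64.0]
tcp_rot: [-3.14, 0.003, 2.935]
contact_force: [-0.5, -1.0, -2.2]
opening: 0.279
grasp_force: 49.7
```

Run:
```python
from h import *
for i in range(4):
    im=r.grab_frame("wrist"); s=r.sense(); print(s["eef_pos"],s["tcp_rot"],s["qvel"].round(3),s["contact_force"])
cv2.imwrite("pics/w4.png",im)
```

```text
[ 451.842 -331.011   63.832] [-3.141  0.002  2.935] [-0.002  0.006  0.001  0.    -0.004 -0.001] [-0.681 -0.894 -2.851]
[ 451.684 -330.964   63.596] [-3.141  0.002  2.935] [-0.002  0.009  0.004  0.001 -0.004 -0.002] [-0.428 -0.725 -2.944]
[ 451.532 -330.875   63.31 ] [-3.141  0.002  2.935] [-0.002  0.008  0.004  0.    -0.001 -0.   ] [ 0.268  0.652 -2.561]
[ 451.369 -330.81    63.053] [-3.141  0.001  2.935] [-0.     0.009  0.003 -0.     0.     0.   ] [-0.59  -0.135 -2.351]
```

View pics/w4.png

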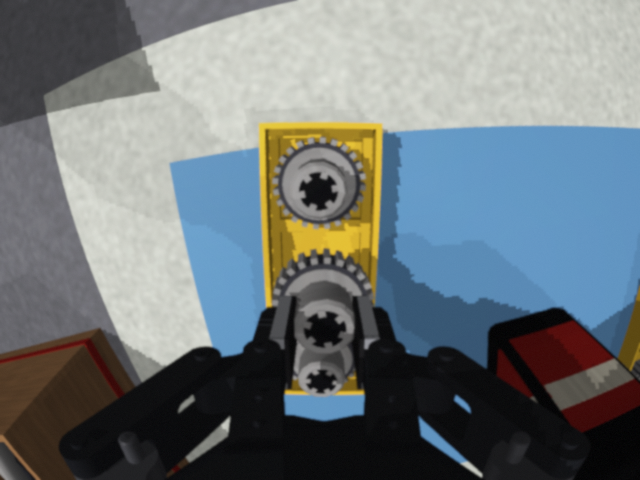

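Held gear hub at (325,328), a1 hub at (319,190) and a2 hub at (322,380), so the gear is hovering over the middle pocket. I'll get the target from the midpoint of the two neighbours.

Run:
```python
from h import *
from m2 import obs
p=r.camera_params("wrist"); t=r.sense()["eef_pos"]
a=back((319,190),p,46,True);b=back((322,380),p,46,True);g=back((324.5,328.5),p,t[2]+14,True)
print(a,b,np.hypot(*(a-b)[:2]),(a+b)/2,np.arctan2(*(b-a)[1::-1]),"held",g,t)
im=cv2.imread("pics/w4.png"); x=np.array([450.6,-331.5,-.211])
for d in(21,11): o=obs(im,p,x,d,True); x,sc=fit([o],x); print(x,sc)
```

```text
[ 400.917 -322.379   46.   ] [ 501.021 -342.221   46.   ] 102.05123069555388 [ 450.969 -332.3     46.   ] -0.19567451899117555 held [ 450.561 -330.313   77.053] [ 451.369 -330.81    63.053]
[ 450.767 -332.643   -0.209] 0.9616950703175203
[ 450.767 -332.643   -0.209] 0.9616950703175203
```

Emit:
servo_tool([
  {"x": 0, "y": -2, "z": 0, "rx": 0, "ry": 0, "rz": 0, "gripper": -1},
  {"x": 0, "y": -2, "z": -10, "rx": 0, "ry": 0, "rz": 0, "gripper": -1},
  {"x": 0, "y": -2, "z": -18, "rx": 0, "ry": 0, "rz": 0, "gripper": -1},
  {"x": 0, "y": -2, "z": -23, "rx": 0, "ry": 0, "rz": 0, "gripper": -1},
  {"x": 0, "y": -2, "z": -27, "rx": 0, "ry": 0, "rz": 0, "gripper": -1},
  {"x": 0, "y": -2, "z": -30, "rx": 0, "ry": 0, "rz": 0, "gripper": -1},
  {"x": 0, "y": -2, "z": -31, "rx": 0, "ry": 0, "rz": 0, "gripper": -1},
  {"x": 0, "y": -2, "z": -31, "rx": 0, "ry": 0, "rz": 0, "gripper": -1},
], newtons=50)

```text
clock: 6.35
eef_pos: [451.1, -332.5, 31.3]
tcp_rot: [3.142, -0.0, 2.935]
contact_force: [0.5, 0.2, -1.8]
opening: 0.278
grasp_force: 49.6
```

Emit:
servo_tool([
  {"x": 0, "y": 0, "z": -0.5, "rx": 0, "ry": 0, "rz": 0, "gripper": -1},
  {"x": 0, "y": 0, "z": -1, "rx": 0, "ry": 0, "rz": 0, "gripper": -1},
  {"x": 0, "y": 0, "z": -1.5, "rx": 0, "ry": 0, "rz": 0, "gripper": -1},
  {"x": 0, "y": 0, "z": -1.5, "rx": 0, "ry": 0, "rz": 0, "gripper": -1},
  {"x": 0, "y": 0, "z": -1.5, "rx": 0, "ry": 0, "rz": 0, "gripper": -1},
], newtons=50)

```text
clock: 6.85
eef_pos: [451.5, -332.8, 31.0]
tcp_rot: [-3.141, 0.001, 2.935]
contact_force: [-2.0, 2.3, 10.9]
opening: 0.279
grasp_force: 50.9
```

The gear touched at z 31.0, the same height it was gripped at, so it is home. Releasing.

Emit:
servo_tool([
  {"x": 0, "y": 0, "z": 1, "rx": 0, "ry": 0, "rz": 0, "gripper": -1},
  {"x": 0, "y": 0, "z": 1, "rx": 0, "ry": 0, "rz": 0, "gripper": -0.3},
  {"x": 0, "y": 0, "z": 1, "rx": 0, "ry": 0, "rz": 0, "gripper": 0.1},
  {"x": 0, "y": 0, "z": 1, "rx": 0, "ry": 0, "rz": 0, "gripper": 0.1},
  {"x": 0, "y": 0, "z": 15, "rx": 0, "ry": 0, "rz": 0, "gripper": 0.1},
  {"x": 0, "y": 0, "z": 50, "rx": 0, "ry": 0, "rz": 0, "gripper": 0.1},
  {"x": 0, "y": 0, "z": 100, "rx": 0, "ry": 0, "rz": 0, "gripper": 0.1},
  {"x": 0, "y": 0, "z": 145, "rx": 0, "ry": 0, "rz": 0, "gripper": 0.1},
  {"x": 0, "y": 0, "z": 180, "rx": 0, "ry": 0, "rz": 0, "gripper": 0.1},
  {"x": 0, "y": 0, "z": 180, "rx": 0, "ry": 0, "rz": 0, "gripper": 0.1},
], newtons=50)

```text
clock: 7.85
eef_pos: [453.5, -334.4, 216.2]
tcp_rot: [-3.138, 0.009, 2.935]
contact_force: [0.7, -0.9, -0.0]
opening: 0.55
grasp_force: 0.0
```

```bash
python3 look.py w5 AD | grep -v pocket
python3 - <<'E'
from h import *
im=cv2.imread("pics/w5_raw.png");p=r.camera_params("wrist")
# dark hub holes: black blobs inside the tray
g=cv2.cvtColor(im,cv2.COLOR_BGR2GRAY)
n,l,st,c=cv2.connectedComponentsWithStats((g<45).astype(np.uint8))
for i in range(1,n):
    if 30<st[i,4]<400 and 280<c[i,0]<370: print(c[i].round(1),st[i,4],back(c[i],p,46,True)[:2])
E
```

```text
7.9 [ 452.351 -333.537  213.372] [-3.139  0.006  2.935] 0.5518162070428306 [-0.59  -1.046 -1.031]
A [ 450.599 -330.974   -0.213] -> [ 451.392 -332.872   -0.212] 0.986
D [572.285 -63.401  -0.174] -> [572.442 -62.233  -0.142] 0.909
[301. 182.  50.  47.] 0.6
[325.3 155.4] 153 [ 397.879 -320.628]
[324.6 212.5] 137 [ 445.305 -331.166]
[326.2 269.6] 113 [ 496.759 -340.459]
```

A now holds three evenly spaced gears. On to D, passing the bottle on the robot side.

Emit:
servo_tool([
  {"x": -15, "y": 45, "z": 15, "rx": 0, "ry": 0, "rz": 0.065, "gripper": 0.1},
  {"x": -25, "y": 90, "z": 15, "rx": 0, "ry": 0, "rz": 0.065, "gripper": 0.1},
  {"x": -25, "y": 138, "z": 15, "rx": 0, "ry": 0, "rz": 0.065, "gripper": 0.1},
  {"x": -15, "y": 185, "z": 15, "rx": 0, "ry": 0, "rz": 0.065, "gripper": 0.1},
  {"x": 10, "y": 226, "z": 15, "rx": 0, "ry": 0, "rz": 0.065, "gripper": 0.1},
  {"x": 45, "y": 258, "z": 10, "rx": 0, "ry": 0, "rz": 0.065, "gripper": 0.1},
  {"x": 92, "y": 265, "z": 0, "rx": 0, "ry": 0, "rz": 0.065, "gripper": 0.1},
  {"x": 138, "y": 265, "z": -15, "rx": 0, "ry": 0, "rz": 0.065, "gripper": 0.1},
  {"x": 165, "y": 265, "z": -30, "rx": 0, "ry": 0, "rz": 0.065, "gripper": 0.1},
  {"x": 165, "y": 265, "z": -30, "rx": 0, "ry": 0, "rz": 0.065, "gripper": 0.1},
], newtons=50)

```text
clock: 8.95
eef_pos: [616.9, -66.9, 175.6]
tcp_rot: [-3.142, -0.005, 3.001]
contact_force: [0.2, 0.1, 0.7]
opening: 0.548
grasp_force: 0.0
```

```bash
cat > holes.py <<'E'
from h import *
import sys
def holes(im,p,quad,z=46):
    m=np.zeros(im.shape[:2],np.uint8); cv2.fillConvexPoly(m,cv2.convexHull(np.round(proj(quad,p,True)).astype(np.int32)),1)
    g=cv2.cvtColor(im,cv2.COLOR_BGR2GRAY); n,l,st,c=cv2.connectedComponentsWithStats(((g<45)&(m>0)).astype(np.uint8))
    for i in range(1,n):
        if 30<st[i,4]<600: print("hole",c[i].round(1),st[i,4],"z46",back(c[i],p,z,True)[:2],"z5",back(c[i],p,5,True)[:2])
E
cat > lk2.py <<'E'
import sys
from holes import *
from m2 import obs
res=np.load("trays.npy",allow_pickle=True).item()
p=r.camera_params("wrist"); im=r.grab_frame("wrist"); cv2.imwrite(f"pics/{sys.argv[1]}.png",im); s=r.sense()
print(s["clock"],s["eef_pos"],s["tcp_rot"],s["contact_force"],s["opening"])
for k in sys.argv[2]:
    x=res[k]
    for d in(31,19,13): o=obs(im,p,x,d,True); x,sc=fit([o],x)
    print(k,x,round(sc,3)); holes(im,p,traypts(*x)+[0,0,15])
    if sc>.97: res[k]=x
np.save("trays.npy",res,allow_pickle=True)
E
python3 lk2.py w6 DBC
```

```text
9.0 [615.182 -67.08  176.578] [-3.141 -0.005  3.   ] [-0.75  -0.613  0.084] 0.5483471727564024
D [571.452 -65.076  -0.163] 0.982
hole [319.8 107.1] 139 z46 [523.475 -56.752] z5 [520.977 -56.884]
hole [318.5 167.3] 138 z46 [567.229 -63.948] z5 [571.306 -65.162]
hole [316.8 239.7] 195 z46 [621.933 -73.156] z5 [634.232 -75.754]
B [541.581  69.234   0.048] 0.977
hole [474.   50.7] 170 z46 [489.941  65.862] z5 [482.402  84.158]
hole [484.8 116.7] 169 z46 [542.112  68.091] z5 [542.415  86.722]
hole [473.  173.5] 107 z46 [585.603  54.2  ] z5 [592.442  70.743]
C [557.61  203.25   -0.147] 0.973
hole [586.   79.5] 60 z46 [511.222 174.909] z5 [506.882 209.594]
hole [584.6 129.4] 62 z46 [555.181 168.481] z5 [557.447 202.2  ]
hole [580.1 179.5] 60 z46 [599.008 161.765] z5 [607.862 194.475]
```

Emit:
servo_tool([
  {"x": 6, "y": -5, "z": -45, "rx": 0, "ry": 0, "rz": -0.021, "gripper": 0.1},
  {"x": 6, "y": -5, "z": -90, "rx": 0, "ry": 0, "rz": -0.021, "gripper": 0.1},
  {"x": 6, "y": -5, "z": -125, "rx": 0, "ry": 0, "rz": -0.021, "gripper": 0.1},
  {"x": 6, "y": -5, "z": -142, "rx": 0, "ry": 0, "rz": -0.021, "gripper": 0.1},
  {"x": 6, "y": -5, "z": -148, "rx": 0, "ry": 0, "rz": -0.021, "gripper": 0.1},
  {"x": 6, "y": -5, "z": -148, "rx": 0, "ry": 0, "rz": -0.021, "gripper": 0.1},
  {"x": 6, "y": -5, "z": -148, "rx": 0, "ry": 0, "rz": -0.021, "gripper": -0.6},
  {"x": 6, "y": -5, "z": -148, "rx": 0, "ry": 0, "rz": -0.021, "gripper": -1},
  {"x": 6, "y": -5, "z": -148, "rx": 0, "ry": 0, "rz": -0.021, "gripper": -1},
  {"x": 6, "y": -5, "z": -148, "rx": 0, "ry": 0, "rz": -0.021, "gripper": -1},
], newtons=50)

```text
clock: 10.0
eef_pos: [622.9, -72.8, 33.5]
tcp_rot: [-3.141, 0.002, 2.979]
contact_force: [-2.1, -0.5, 7.7]
opening: 0.275
grasp_force: 49.2
```

Emit:
servo_tool([
  {"x": 0, "y": 0, "z": 12, "rx": 0, "ry": 0, "rz": 0, "gripper": -1},
  {"x": 0, "y": 0, "z": 40, "rx": 0, "ry": 0, "rz": 0, "gripper": -1},
  {"x": 0, "y": 10, "z": 75, "rx": 0, "ry": 0, "rz": 0.05, "gripper": -1},
  {"x": -8, "y": 45, "z": 80, "rx": 0, "ry": 0, "rz": 0.15, "gripper": -1},
  {"x": -18, "y": 90, "z": 80, "rx": 0, "ry": 0, "rz": 0.209, "gripper": -1},
  {"x": -26, "y": 130, "z": 75, "rx": 0, "ry": 0, "rz": 0.209, "gripper": -1},
  {"x": -29, "y": 144, "z": 50, "rx": 0, "ry": 0, "rz": 0.209, "gripper": -1},
  {"x": -29, "y": 144, "z": 40, "rx": 0, "ry": 0, "rz": 0.209, "gripper": -1},
  {"x": -29, "y": 144, "z": 40, "rx": 0, "ry": 0, "rz": 0.209, "gripper": -1},
  {"x": -29, "y": 144, "z": 40, "rx": 0, "ry": 0, "rz": 0.209, "gripper": -1},
], newtons=50)

```text
clock: 11.0
eef_pos: [593.4, 70.6, 72.3]
tcp_rot: [-3.141, 0.0, -3.096]
contact_force: [-0.2, -0.2, -2.4]
opening: 0.275
grasp_force: 49.8
```

```bash
python3 lk2.py w7 B
python3 - <<'E'
from holes import *
s=r.sense();t=s["eef_pos"];im=cv2.imread("pics/w7.png");p=r.camera_params("wrist")
q=np.array([[a,b,t[2]+14] for a in(t[0]-12,t[0]+12) for b in (t[1]-12,t[1]+12)]); print("held",t); holes(im,p,q,t[2]+14)
E
```

```text
11.05 [593.829  70.555  72.595] [-3.142  0.001 -3.097] [ 0.13   0.348 -2.899] 0.2747133238147217
B [540.895  68.454   0.048] 0.907
hole [326.8 255.6] 45 z46 [575.847  71.236] z5 [590.522  72.207]
hole [292.  314.3] 209 z46 [609.033  54.861] z5 [631.753  51.862]
hole [355.9 314.2] 210 z46 [607.416  87.87 ] z5 [629.744  92.874]
hole [376.8 316.1] 121 z46 [608.231  98.941] z5 [630.756 106.628]
hole [271.6 315.6] 90 z46 [610.481  44.186] z5 [633.552  38.6  ]
hole [323.2 322.2] 475 z46 [612.853  71.207] z5 [636.498  72.171]
held [593.829  70.555  72.595]
hole [294.5 326.3] 83 z46 [592.505  58.747] z5 [641.258  53.429]
hole [354.2 313.2] 60 z46 [585.39   82.139] z5 [629.635  91.643]
```

Run:
```python
from holes import *
p=r.camera_params("wrist");t=r.sense()["eef_pos"]; print(t)
for z in(11,12.5,14): print(z,proj([t+[0,0,z]],p,True),back((323.2,322.2),p,t[2]+z,True)-t)
im=cv2.imread("pics/w7.png"); cv2.imwrite("pics/w7c.png",cv2.resize(im[60:400,200:440],(565,800))[:600])
for a in(-51,0): print("pred hub",proj([[542.0+a,69.7+a*.046,46]],p,True))
g=cv2.cvtColor(im,cv2.COLOR_BGR2GRAY);n,l,st,c=cv2.connectedComponentsWithStats((g<45).astype(np.uint8))
for i in range(1,n):
    if 30<st[i,4]<700 and 250<c[i,0]<400: print(c[i].round(1),st[i])
```

```text
[593.829  70.555  72.595]
11 [[323.805 326.649]] [-2.106 -0.342 11.   ]
12.5 [[323.801 328.523]] [-2.973 -0.377 12.5  ]
14 [[323.797 330.429]] [-3.84  -0.412 14.   ]
pred hub [[327.214  73.871]]
pred hub [[327.157 185.052]]
[323.3  72.6] [306  57  36  33 663]
[323.2 186. ] [307 170  34  33 672]
[326.8 255.6] [325 250   5  13  45]
```

Emit:
servo_tool([
  {"x": 1, "y": 0, "z": -10, "rx": 0, "ry": 0, "rz": 0, "gripper": -1},
  {"x": 1, "y": 0, "z": -20, "rx": 0, "ry": 0, "rz": 0, "gripper": -1},
  {"x": 1, "y": 0, "z": -28, "rx": 0, "ry": 0, "rz": 0, "gripper": -1},
  {"x": 1, "y": 0, "z": -33, "rx": 0, "ry": 0, "rz": 0, "gripper": -1},
  {"x": 1, "y": 0, "z": -36, "rx": 0, "ry": 0, "rz": 0, "gripper": -1},
  {"x": 1, "y": 0, "z": -38, "rx": 0, "ry": 0, "rz": 0, "gripper": -1},
  {"x": 1, "y": 0, "z": -39, "rx": 0, "ry": 0, "rz": 0, "gripper": -1},
  {"x": 1, "y": 0, "z": -39, "rx": 0, "ry": 0, "rz": 0, "gripper": -1},
  {"x": 1, "y": 0, "z": -39, "rx": 0, "ry": 0, "rz": 0, "gripper": -1},
], newtons=50)

```text
clock: 11.95
eef_pos: [594.2, 71.4, 33.6]
tcp_rot: [-3.141, 0.0, -3.095]
contact_force: [-3.0, -0.9, 5.5]
opening: 0.279
grasp_force: 50.6
```

Emit:
servo_tool([
  {"x": 0, "y": 0, "z": 0.5, "rx": 0, "ry": 0, "rz": 0, "gripper": -1},
  {"x": 0, "y": 0, "z": 0.5, "rx": 0, "ry": 0, "rz": 0, "gripper": -0.3},
  {"x": 0, "y": 0, "z": 0.5, "rx": 0, "ry": 0, "rz": 0, "gripper": 0.1},
  {"x": 0, "y": 0, "z": 0.5, "rx": 0, "ry": 0, "rz": 0, "gripper": 0.1},
  {"x": 0, "y": 0, "z": 15, "rx": 0, "ry": 0, "rz": 0, "gripper": 0.1},
  {"x": 0, "y": 0, "z": 50, "rx": 0, "ry": 0, "rz": 0, "gripper": 0.1},
  {"x": 0, "y": 0, "z": 100, "rx": 0, "ry": 0, "rz": 0, "gripper": 0.1},
  {"x": 0, "y": 0, "z": 130, "rx": 0, "ry": 0, "rz": 0, "gripper": 0.1},
  {"x": 0, "y": 0, "z": 130, "rx": 0, "ry": 0, "rz": 0, "gripper": 0.1},
], newtons=50)

```text
clock: 12.85
eef_pos: [597.2, 71.9, 168.8]
tcp_rot: [3.141, 0.009, -3.095]
contact_force: [-0.4, 0.5, 0.6]
opening: 0.554
grasp_force: 0.0
```

```bash
python3 lk2.py w8 BCD; python3 -c "
import cv2;im=cv2.imread('pics/w8.png');cv2.imwrite('pics/w8c.png',im)"
```

```text
12.9 [595.763  71.679 166.184] [ 3.141  0.006 -3.095] [ 0.532 -0.324 -0.038] 0.5503227938978236
B [542.061  68.348   0.049] 0.984
hole [321.9  85.5] 244 z46 [490.183  65.545] z5 [485.907  65.13 ]
hole [321.9 158.3] 240 z46 [542.189  67.9  ] z5 [545.959  67.85 ]
hole [323.3 227.9] 217 z46 [593.57   71.262] z5 [605.291  71.732]
C [557.497 202.816  -0.15 ] 0.98
hole [488.  127.2] 117 z46 [508.465 190.656] z5 [507.017 209.6  ]
hole [474.3 183. ] 121 z46 [552.08  184.078] z5 [557.381 202.004]
hole [459.  237.3] 105 z46 [595.732 177.563] z5 [607.787 194.481]
D [571.362 -66.329  -0.163] 0.977
hole [177.  127.4] 119 z46 [520.64  -40.243] z5 [521.076 -57.027]
hole [169.5 185. ] 116 z46 [564.351 -47.434] z5 [571.55  -65.331]
hole [164.9 239. ] 98 z46 [607.931 -54.546] z5 [621.874 -73.543]
```

B is full: hubs at x 490, 542 and 594. Next, tray C.

Emit:
servo_tool([
  {"x": -12, "y": 45, "z": 0, "rx": 0, "ry": 0, "rz": -0.1, "gripper": 1},
  {"x": -25, "y": 92, "z": 0, "rx": 0, "ry": 0, "rz": -0.196, "gripper": 1},
  {"x": -37, "y": 131, "z": -15, "rx": 0, "ry": 0, "rz": -0.196, "gripper": 1},
  {"x": -37, "y": 131, "z": -55, "rx": 0, "ry": 0, "rz": -0.196, "gripper": 1},
  {"x": -37, "y": 131, "z": -95, "rx": 0, "ry": 0, "rz": -0.196, "gripper": 1},
  {"x": -37, "y": 131, "z": -115, "rx": 0, "ry": 0, "rz": -0.196, "gripper": 1},
  {"x": -37, "y": 131, "z": -115, "rx": 0, "ry": 0, "rz": -0.196, "gripper": 1},
], newtons=30)

```text
clock: 13.6
eef_pos: [553.7, 201.5, 43.9]
tcp_rot: [-3.138, -0.007, 2.992]
contact_force: [-0.1, 0.2, -0.6]
opening: 0.997
grasp_force: 0.0
```

```bash
python3 lk2.py w9 C
```

```text
13.65 [555.281 201.943  45.916] [-3.139 -0.004  2.992] [ 0.277  0.427 -0.676] 1.0013983663781856
C [557.525 202.035  -0.149] 0.96
hole [326.4 190.7] 503 z46 [500.442 210.539] z5 [507.12  209.633]
hole [326.2 285.7] 390 z46 [539.618 204.649] z5 [557.666 202.034]
hole [326.1 363. ] 283 z46 [578.621 198.841] z5 [607.99 194.54]
```

Emit:
servo_tool([
  {"x": 0, "y": 0.5, "z": -20, "rx": 0, "ry": 0, "rz": 0, "gripper": 1},
  {"x": 0, "y": 0.5, "z": -35, "rx": 0, "ry": 0, "rz": 0, "gripper": 1},
  {"x": 0, "y": 0.5, "z": -43, "rx": 0, "ry": 0, "rz": 0, "gripper": 1},
  {"x": 0, "y": 0.5, "z": -45, "rx": 0, "ry": 0, "rz": 0, "gripper": 1},
  {"x": 0, "y": 0.5, "z": -45, "rx": 0, "ry": 0, "rz": 0, "gripper": 0.7},
  {"x": 0, "y": 0.5, "z": -45, "rx": 0, "ry": 0, "rz": 0, "gripper": 0.2},
  {"x": 0, "y": 0.5, "z": -45, "rx": 0, "ry": 0, "rz": 0, "gripper": 0.2},
  {"x": 0, "y": 0.5, "z": -45, "rx": 0, "ry": 0, "rz": 0, "gripper": 0.2},
], newtons=30)

```text
clock: 14.45
eef_pos: [557.6, 203.1, 3.5]
tcp_rot: [3.141, 0.001, 2.992]
contact_force: [-0.1, -0.7, 5.5]
opening: 0.691
grasp_force: 33.5
```

Emit:
servo_tool([
  {"x": 0, "y": 0, "z": 15, "rx": 0, "ry": 0, "rz": 0, "gripper": 0.2},
  {"x": 0, "y": 0, "z": 45, "rx": 0, "ry": 0, "rz": 0, "gripper": 0.2},
  {"x": -10, "y": 10, "z": 80, "rx": 0, "ry": 0, "rz": 0.05, "gripper": 0.2},
  {"x": -40, "y": 40, "z": 90, "rx": 0, "ry": 0, "rz": 0.15, "gripper": 0.2},
  {"x": -70, "y": 75, "z": 90, "rx": 0, "ry": 0, "rz": 0.25, "gripper": 0.2},
  {"x": -100, "y": 110, "z": 90, "rx": 0, "ry": 0, "rz": 0.341, "gripper": 0.2},
  {"x": -125, "y": 138, "z": 85, "rx": 0, "ry": 0, "rz": 0.341, "gripper": 0.2},
  {"x": -129, "y": 142, "z": 60, "rx": 0, "ry": 0, "rz": 0.341, "gripper": 0.2},
  {"x": -129, "y": 142, "z": 50, "rx": 0, "ry": 0, "rz": 0.341, "gripper": 0.2},
  {"x": -129, "y": 142, "z": 50, "rx": 0, "ry": 0, "rz": 0.341, "gripper": 0.2},
], newtons=30)

```text
clock: 15.45
eef_pos: [427.2, 344.1, 51.9]
tcp_rot: [-3.14, -0.002, -2.95]
contact_force: [-0.1, -0.2, -0.4]
opening: 0.687
grasp_force: 32.9
```

```bash
cat > lk3.py <<'E'
import sys
from holes import *
from m2 import obs
E=np.load("trays.npy",allow_pickle=True).item()["E"]
p=r.camera_params("wrist"); s=r.sense(); im=r.grab_frame("wrist"); cv2.imwrite(f"pics/{sys.argv[1]}.png",im); print(s["eef_pos"],s["tcp_rot"],s["opening"],s["grasp_force"])
z0=float(sys.argv[2])+s["eef_pos"][2]; y=s["tcp_rot"][2]; y=(y+np.pi/2)%np.pi-np.pi/2
def O(x,z0,d):
    m=np.zeros(im.shape[:2],np.uint8); cv2.fillConvexPoly(m,cv2.convexHull(np.round(proj(traypts(*x,z0),p,True)).astype(np.int32)),255)
    return (hull_of(yellow(im)&cv2.dilate(m,np.ones((d,d))),(0,0,640,480)),p,True)
x=np.array([*s["eef_pos"][:2],y])
for d in(15,9): x,sc=fit([O(x,z0,d)],x,z0)
print("held",x,sc,"E",E)
holes(im,p,traypts(*x,z0),z0+5)
E
python3 lk3.py w10 -2.5
```

```text
[427.237 344.127  51.927] [-3.14  -0.002 -2.95 ] 0.6871652996515761 32.89941430091858
held [426.96  344.416   0.195] 0.8525039199533969 E [428.558 343.575   0.19 ]
hole [323.9 403.3] 403 z46 [476.606 353.749] z5 [520.855 362.245]
```

View pics/w10.png

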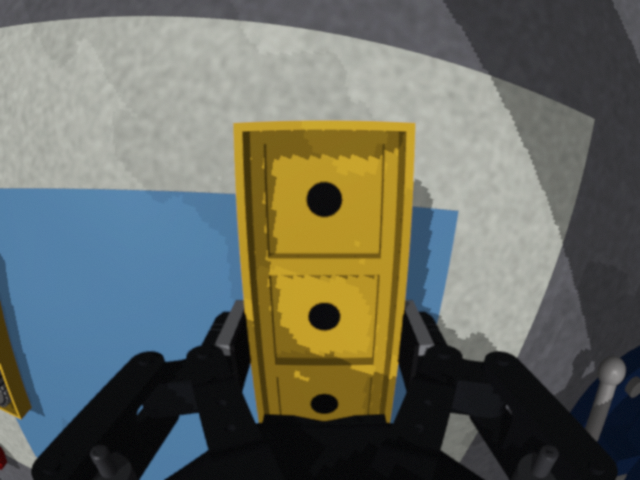

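The held tray C is level and square, and its holes at (324,199), (324,316) and (324,403) put it about 1.8 mm short in x. E is hidden beneath it. I'll lower it onto E with that correction.

Emit:
servo_tool([
  {"x": 1.5, "y": 0, "z": -12, "rx": 0, "ry": 0, "rz": 0, "gripper": 0.2},
  {"x": 1.5, "y": 0, "z": -20, "rx": 0, "ry": 0, "rz": 0, "gripper": 0.2},
  {"x": 1.5, "y": 0, "z": -25, "rx": 0, "ry": 0, "rz": 0, "gripper": 0.2},
  {"x": 1.5, "y": 0, "z": -28, "rx": 0, "ry": 0, "rz": 0, "gripper": 0.2},
  {"x": 1.5, "y": 0, "z": -30, "rx": 0, "ry": 0, "rz": 0, "gripper": 0.2},
  {"x": 1.5, "y": 0, "z": -30.5, "rx": 0, "ry": 0, "rz": 0, "gripper": 0.2},
  {"x": 1.5, "y": 0, "z": -30.5, "rx": 0, "ry": 0, "rz": 0, "gripper": 0.2},
  {"x": 1.5, "y": 0, "z": -30.5, "rx": 0, "ry": 0, "rz": 0, "gripper": 0.2},
], newtons=30)

```text
clock: 16.3
eef_pos: [429.6, 344.9, 22.6]
tcp_rot: [-3.141, 0.0, -2.95]
contact_force: [-0.4, -3.5, 4.4]
opening: 0.691
grasp_force: 33.6
```

C rose 19.1 mm from its grip height, so it is nested. Release, rise and go to tray D.

Emit:
servo_tool([
  {"x": 0, "y": 0, "z": 0, "rx": 0, "ry": 0, "rz": 0, "gripper": 0.5},
  {"x": 0, "y": 0, "z": 0, "rx": 0, "ry": 0, "rz": 0, "gripper": 1},
  {"x": 0, "y": 0, "z": 0, "rx": 0, "ry": 0, "rz": 0, "gripper": 1},
  {"x": 0, "y": 0, "z": 30, "rx": 0, "ry": 0, "rz": 0, "gripper": 1},
  {"x": 0, "y": 0, "z": 75, "rx": 0, "ry": 0, "rz": 0, "gripper": 1},
  {"x": 0, "y": 0, "z": 120, "rx": 0, "ry": 0, "rz": 0, "gripper": 1},
  {"x": 0, "y": 0, "z": 150, "rx": 0, "ry": 0, "rz": 0, "gripper": 1},
  {"x": 0, "y": 0, "z": 150, "rx": 0, "ry": 0, "rz": 0, "gripper": 1},
], newtons=30)

```text
clock: 17.1
eef_pos: [431.8, 346.9, 176.8]
tcp_rot: [3.138, 0.007, -2.95]
contact_force: [0.8, 1.0, -1.0]
opening: 0.999
grasp_force: 0.0
```

```bash
cat > stk.py <<'E'
import sys
from holes import *
p=r.camera_params("wrist"); s=r.sense(); im=r.grab_frame("wrist"); cv2.imwrite(f"pics/{sys.argv[1]}.png",im); print(s["clock"],s["eef_pos"],s["tcp_rot"],s["contact_force"])
z0=float(sys.argv[2]); x=np.array([428.5,344,.191])
def O(x,z0,d):
    m=np.zeros(im.shape[:2],np.uint8); cv2.fillConvexPoly(m,cv2.convexHull(np.round(proj(traypts(*x,z0),p,True)).astype(np.int32)),255)
    return hull_of(yellow(im)&cv2.dilate(m,np.ones((d,d))),(0,0,640,480))
h=O(x,z0,25)
def pts(v): return np.vstack([traypts(v[0],v[1],v[2],z) for z in np.arange(0,z0+1,19)])
f=lambda v:-iou(h,cv2.convexHull(proj(traypts(v[0],v[1],v[2]/100,z0)[:4] if 0 else pts([v[0],v[1],v[2]/100]),p,True).astype(np.float32)))
o=minimize(f,[x[0],x[1],x[2]*100],method='Nelder-Mead',options=dict(initial_simplex=np.array([[0,0,0],[5,0,0],[0,5,0],[0,0,8]])+[x[0],x[1],x[2]*100])); x=o.x/[1,1,100]
print("stack",x,-o.fun); holes(im,p,traypts(*x,z0),z0+5)
E
python3 stk.py w11 19
```

```text
17.1 [431.76  346.859 176.843] [ 3.138  0.007 -2.95 ] [ 0.811  0.96  -1.034]
stack [429.124 344.939   0.191] 0.9816420246470733
hole [321.3 157.6] 168 z46 [379.713 335.159] z5 [381.361 335.403]
hole [321.5 219.9] 153 z46 [429.858 344.968] z5 [434.735 345.844]
hole [321.6 277.2] 125 z46 [479.972 354.71 ] z5 [488.075 356.213]
```

Emit:
servo_tool([
  {"x": 16, "y": -46, "z": 0, "rx": 0, "ry": 0, "rz": -0.1, "gripper": 1},
  {"x": 32, "y": -92, "z": 0, "rx": 0, "ry": 0, "rz": -0.2, "gripper": 1},
  {"x": 48, "y": -138, "z": 0, "rx": 0, "ry": 0, "rz": -0.3, "gripper": 1},
  {"x": 64, "y": -184, "z": 0, "rx": 0, "ry": 0, "rz": -0.354, "gripper": 1},
  {"x": 80, "y": -230, "z": 0, "rx": 0, "ry": 0, "rz": -0.354, "gripper": 1},
  {"x": 96, "y": -276, "z": 0, "rx": 0, "ry": 0, "rz": -0.354, "gripper": 1},
  {"x": 112, "y": -322, "z": 0, "rx": 0, "ry": 0, "rz": -0.354, "gripper": 1},
  {"x": 128, "y": -368, "z": -5, "rx": 0, "ry": 0, "rz": -0.354, "gripper": 1},
  {"x": 140, "y": -403, "z": -25, "rx": 0, "ry": 0, "rz": -0.354, "gripper": 1},
  {"x": 142, "y": -409, "z": -65, "rx": 0, "ry": 0, "rz": -0.354, "gripper": 1},
], newtons=30)

```text
clock: 18.15
eef_pos: [574.3, -68.0, 107.5]
tcp_rot: [-3.141, 0.005, 2.976]
contact_force: [-0.2, 0.2, -1.4]
opening: 0.997
grasp_force: 0.0
```

Emit:
servo_tool([
  {"x": 0, "y": 0, "z": -35, "rx": 0, "ry": 0, "rz": 0, "gripper": 1},
  {"x": 0, "y": 0, "z": -60, "rx": 0, "ry": 0, "rz": 0, "gripper": 1},
  {"x": 0, "y": 0, "z": -60, "rx": 0, "ry": 0, "rz": 0, "gripper": 1},
  {"x": 0, "y": 0, "z": -60, "rx": 0, "ry": 0, "rz": 0, "gripper": 1},
], newtons=30)

```text
clock: 18.55
eef_pos: [570.7, -63.9, 46.4]
tcp_rot: [-3.141, -0.002, 2.979]
contact_force: [-0.2, 0.7, 0.6]
opening: 1.004
grasp_force: 0.0
```

```bash
python3 lk2.py w12 D
```

```text
18.6 [571.69  -63.915  47.508] [ 3.142 -0.     2.979] [-0.72   0.336  1.197] 1.0029788509547728
D [571.298 -65.054  -0.163] 0.963
hole [321.8 184.1] 494 z46 [515.054 -55.544] z5 [521.102 -56.813]
hole [321.8 278.8] 387 z46 [554.293 -62.011] z5 [571.557 -65.127]
hole [322.2 356.3] 290 z46 [593.273 -68.317] z5 [621.678 -73.237]
```

Emit:
servo_tool([
  {"x": 0, "y": -0.5, "z": -20, "rx": 0, "ry": 0, "rz": 0, "gripper": 1},
  {"x": 0, "y": -0.5, "z": -35, "rx": 0, "ry": 0, "rz": 0, "gripper": 1},
  {"x": 0, "y": -0.5, "z": -43, "rx": 0, "ry": 0, "rz": 0, "gripper": 1},
  {"x": 0, "y": -0.5, "z": -44.5, "rx": 0, "ry": 0, "rz": 0, "gripper": 1},
  {"x": 0, "y": -0.5, "z": -44.5, "rx": 0, "ry": 0, "rz": 0, "gripper": 0.7},
  {"x": 0, "y": -0.5, "z": -44.5, "rx": 0, "ry": 0, "rz": 0, "gripper": 0.2},
  {"x": 0, "y": -0.5, "z": -44.5, "rx": 0, "ry": 0, "rz": 0, "gripper": 0.2},
  {"x": 0, "y": -0.5, "z": -44.5, "rx": 0, "ry": 0, "rz": 0, "gripper": 0.2},
], newtons=30)

```text
clock: 19.4
eef_pos: [572.1, -64.5, 3.5]
tcp_rot: [3.141, 0.001, 2.979]
contact_force: [-1.1, 0.9, 7.1]
opening: 0.692
grasp_force: 33.3
```

Emit:
servo_tool([
  {"x": 0, "y": 0, "z": 15, "rx": 0, "ry": 0, "rz": 0, "gripper": 0.2},
  {"x": 0, "y": 0, "z": 45, "rx": 0, "ry": 0, "rz": 0, "gripper": 0.2},
  {"x": 0, "y": 0, "z": 90, "rx": 0, "ry": 0, "rz": 0, "gripper": 0.2},
  {"x": -10, "y": 30, "z": 120, "rx": 0, "ry": 0, "rz": 0, "gripper": 0.2},
  {"x": -25, "y": 75, "z": 125, "rx": 0, "ry": 0, "rz": 0.05, "gripper": 0.2},
  {"x": -41, "y": 120, "z": 125, "rx": 0, "ry": 0, "rz": 0.12, "gripper": 0.2},
  {"x": -57, "y": 165, "z": 125, "rx": 0, "ry": 0, "rz": 0.2, "gripper": 0.2},
  {"x": -73, "y": 210, "z": 125, "rx": 0, "ry": 0, "rz": 0.28, "gripper": 0.2},
  {"x": -88, "y": 255, "z": 125, "rx": 0, "ry": 0, "rz": 0.354, "gripper": 0.2},
  {"x": -103, "y": 300, "z": 125, "rx": 0, "ry": 0, "rz": 0.354, "gripper": 0.2},
], newtons=30)

```text
clock: 20.4
eef_pos: [467.6, 237.1, 128.8]
tcp_rot: [3.141, 0.001, -2.948]
contact_force: [1.8, -0.2, -2.5]
opening: 0.695
grasp_force: 33.2
```

Emit:
servo_tool([
  {"x": -15, "y": 42, "z": 0, "rx": 0, "ry": 0, "rz": 0, "gripper": 0.2},
  {"x": -29, "y": 80, "z": 0, "rx": 0, "ry": 0, "rz": 0, "gripper": 0.2},
  {"x": -39.5, "y": 104, "z": -5, "rx": 0, "ry": 0, "rz": 0, "gripper": 0.2},
  {"x": -39.5, "y": 109, "z": -30, "rx": 0, "ry": 0, "rz": 0, "gripper": 0.2},
  {"x": -39.5, "y": 109, "z": -55, "rx": 0, "ry": 0, "rz": 0, "gripper": 0.2},
  {"x": -39.5, "y": 109, "z": -55, "rx": 0, "ry": 0, "rz": 0, "gripper": 0.2},
  {"x": -39.5, "y": 109, "z": -55, "rx": 0, "ry": 0, "rz": 0, "gripper": 0.2},
  {"x": -39.5, "y": 109, "z": -55, "rx": 0, "ry": 0, "rz": 0, "gripper": 0.2},
], newtons=30)

```text
clock: 21.2
eef_pos: [429.9, 344.7, 74.2]
tcp_rot: [3.141, 0.002, -2.951]
contact_force: [1.0, -0.5, -1.1]
opening: 0.691
grasp_force: 33.5
```

```bash
python3 lk3.py w13 -2.5
python3 - <<'E'
from h import *
p=r.camera_params("wrist");t=r.sense()["eef_pos"];im=cv2.imread("pics/w13.png");g=cv2.cvtColor(im,cv2.COLOR_BGR2GRAY)
n,l,st,c=cv2.connectedComponentsWithStats((g<45).astype(np.uint8))
for i in range(1,n):
    if 200<st[i,4]<1200 and 290<c[i,0]<360: print(c[i],st[i,4],back(c[i],p,t[2]+2.5,True))
E
```

```text
[429.85  344.739  74.205] [ 3.141  0.002 -2.951] 0.6913266432083529 33.47026705741882
held [428.835 344.696   0.192] 0.8562349034974087 E [428.558 343.575   0.19 ]
hole [323.9 402.4] 405 z46 [478.717 354.245] z5 [543.071 366.703]
[323.884 197.22 ] 886 [379.21  335.017  76.741]
[323.864 314.696] 618 [428.998 344.637  76.741]
[323.904 402.388] 405 [478.835 354.291  76.741]
```

Emit:
servo_tool([
  {"x": 0, "y": 0, "z": -12, "rx": 0, "ry": 0, "rz": 0, "gripper": 0.2},
  {"x": 0, "y": 0, "z": -20, "rx": 0, "ry": 0, "rz": 0, "gripper": 0.2},
  {"x": 0, "y": 0, "z": -25, "rx": 0, "ry": 0, "rz": 0, "gripper": 0.2},
  {"x": 0, "y": 0, "z": -28, "rx": 0, "ry": 0, "rz": 0, "gripper": 0.2},
  {"x": 0, "y": 0, "z": -30, "rx": 0, "ry": 0, "rz": 0, "gripper": 0.2},
  {"x": 0, "y": 0, "z": -31, "rx": 0, "ry": 0, "rz": 0, "gripper": 0.2},
  {"x": 0, "y": 0, "z": -31.5, "rx": 0, "ry": 0, "rz": 0, "gripper": 0.2},
  {"x": 0, "y": 0, "z": -31.5, "rx": 0, "ry": 0, "rz": 0, "gripper": 0.2},
  {"x": 0, "y": 0, "z": -31.5, "rx": 0, "ry": 0, "rz": 0, "gripper": 0.2},
], newtons=30)

```text
clock: 22.15
eef_pos: [429.1, 344.5, 41.5]
tcp_rot: [3.141, 0.0, -2.95]
contact_force: [-0.5, -2.1, 2.7]
opening: 0.69
grasp_force: 33.9
```

D is 38.0 mm above its grip height, so it is nested on C. Release and retreat.

Emit:
servo_tool([
  {"x": 0, "y": 0, "z": 0, "rx": 0, "ry": 0, "rz": 0, "gripper": 0.5},
  {"x": 0, "y": 0, "z": 0, "rx": 0, "ry": 0, "rz": 0, "gripper": 1},
  {"x": 0, "y": 0, "z": 0, "rx": 0, "ry": 0, "rz": 0, "gripper": 1},
  {"x": 0, "y": 0, "z": 30, "rx": 0, "ry": 0, "rz": 0, "gripper": 1},
  {"x": 0, "y": 0, "z": 75, "rx": 0, "ry": 0, "rz": 0, "gripper": 1},
  {"x": 0, "y": 0, "z": 120, "rx": 0, "ry": 0, "rz": 0, "gripper": 1},
  {"x": 0, "y": 0, "z": 150, "rx": 0, "ry": 0, "rz": 0, "gripper": 1},
  {"x": 0, "y": 0, "z": 150, "rx": 0, "ry": 0, "rz": 0, "gripper": 1},
], newtons=30)

```text
clock: 22.95
eef_pos: [431.3, 346.2, 195.9]
tcp_rot: [3.138, 0.007, -2.95]
contact_force: [-0.4, 0.7, 1.3]
opening: 1.003
grasp_force: 0.0
```

```bash
python3 stk.py w14 38
python3 - <<'E'
from h import *
# check the stack and gears from the fixed cameras
for n,k,bx in(("scene","tray_a_mid",None),("side","tray_a_mid",None)):
    im=r.grab_frame(n);p=r.camera_params(n);cv2.imwrite(f"pics/{n}_end.png",im)
    for g in ("gear_c_mid","oil_bottle_mid"): print(n,g,[(np.round(d["box"]).tolist(),round(d["conf"],2)) for d in r.recognise(g,n)])
    top=proj(traypts(429,344.6,.191,38)[:4],p); print("pred top corners",top.round().tolist())
    y=yellow(im); m=np.zeros_like(y); cv2.fillConvexPoly(m,cv2.convexHull(np.round(np.vstack([proj(traypts(429,344.6,.191,z),p) for z in(0,19,38)])).astype(np.int32)),255)
    my=y&cv2.dilate(m,np.ones((13,13))); ys,xs=np.nonzero(my); print("yellow ext",xs.min(),xs.max(),ys.min(),ys.max(),"model ext",np.nonzero(m)[1].min(),np.nonzero(m)[1].max(),np.nonzero(m)[0].min(),np.nonzero(m)[0].max())
E
```

```text
22.95 [431.257 346.241 195.94 ] [ 3.138  0.007 -2.95 ] [-0.373  0.68   1.257]
stack [428.816 344.491   0.192] 0.9821556561334247
hole [321.6 156.7] 173 z46 [378.533 334.688] z5 [381.744 335.189]
hole [321.6 219. ] 151 z46 [428.64 344.38] z5 [438.301 346.128]
hole [321.9 276.4] 128 z46 [478.785 354.269] z5 [494.9  357.29]
scene gear_c_mid [([136.0, 330.0, 29.0, 24.0], 0.89)]
scene oil_bottle_mid []
pred top corners [[286.0, 131.0], [294.0, 119.0], [346.0, 143.0], [353.0, 130.0]]
yellow ext 288 351 119 159 model ext 286 353 119 161
side gear_c_mid [([370.0, 166.0, 19.0, 16.0], 0.53), ([360.0, 169.0, 50.0, 22.0], 0.3)]
side oil_bottle_mid [([330.0, 140.0, 25.0, 81.0], 0.79)]
pred top corners [[463.0, 367.0], [477.0, 398.0], [366.0, 382.0], [375.0, 414.0]]
yellow ext 367 474 369 430 model ext 365 477 367 435
```

Run:
```python
import cv2
a,b=cv2.imread("pics/side0.png"),cv2.imread("pics/side_end.png")
print(cv2.absdiff(a,b)[138:228,322:368].mean())
from rig import r
print(r.sign_off())
```

```text
5.300563607085346
the job is handed in; nothing more can be done
None
```

I've handed the job in at about 23 s: gear C is seated in tray A and gear D in tray B. Trays C and D are nested squarely on tray E, confirmed by heights and camera fits. I never touched the bystanders, but a last check around the oil bottle showed a small image difference I didn't look into.

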